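Put the wood-stain pots back in the rack from light to dark

TASK

The lightest and the darkest stain pot already stand at the two ends of the wooden rack. Put the other four pots into the empty bays between them, one in each, standing upright on the bay's floor, so that the whole row runs in order of shade from the lightest pot to the darkest. Set the pots down without dropping or tipping them, and leave the two end pots, the wooden box and the blue-lidded tub where they are.

Things in the scene. Friction and masses are not known exactly. Their poses are not given: they have to be found in the camera images.
- pot_honey: Closed screw-top stain pot, an upright cylinder 52 mm in diameter and 68 mm high, 0.09 to 0.18 kg, white body with colour band and ribbed cap all of one shade, pale honey yellow-brown: second lightest of the six. Origin at the centre of its underside, z up. Starts standing loose on the green mat in front of the rack; to be placed.
- pot_oak: Closed screw-top stain pot, an upright cylinder 52 mm in diameter and 68 mm high, 0.09 to 0.18 kg, white body with colour band and ribbed cap all of one shade, orange-brown oak: third lightest. Origin at the centre of its underside, z up. Starts standing loose on the green mat in front of the rack; to be placed.
- pot_chestnut: Closed screw-top stain pot, an upright cylinder 52 mm in diameter and 68 mm high, 0.09 to 0.18 kg, white body with colour band and ribbed cap all of one shade, reddish mid-brown chestnut: fourth lightest, third darkest. Origin at the centre of its underside, z up. Starts standing loose on the green mat in front of the rack; to be placed.
- pot_walnut: Closed screw-top stain pot, an upright cylinder 52 mm in diameter and 68 mm high, 0.09 to 0.18 kg, white body with colour band and ribbed cap all of one shade, very dark brown walnut: second darkest. Origin at the centre of its underside, z up. Starts standing loose on the green mat in front of the rack; to be placed.
- pot_ivory: Closed screw-top stain pot, an upright cylinder 52 mm in diameter and 68 mm high, 0.09 to 0.18 kg, white body with colour band and ribbed cap all of one shade, ivory white: the lightest of the six. Origin at the centre of its underside, z up. Already stands in an end bay of the rack (either end); to stay there.
- pot_ebony: Closed screw-top stain pot, an upright cylinder 52 mm in diameter and 68 mm high, 0.09 to 0.18 kg, white body with colour band and ribbed cap all of one shade, black: the darkest of the six. Origin at the centre of its underside, z up. Already stands in an end bay of the rack (either end); to stay there.
- rack: Fixed low wooden rack, 92 mm (x) by 497 mm (y), six bays in a row along y. Origin on the table under its centre; x away from the robot, y to the robot's left, z up. Bay centres at x 0, y -205, -123, -41, 41, 123, 205 mm; the outer two are occupied, the inner four empty. Bay floors 9 mm, walls and partitions 26 mm above the table; bays 80 (x) by 77 mm (y) inside, partitions 5 mm.
- craft_box: Bystander: open-topped brown wooden box, 90 x 90 mm, 95 mm high, loose, left of the work. Origin at the centre of its underside.
- tub: Bystander: round white tub with a light-blue lid, 110 mm in diameter, 68 mm high, loose, right of the work. Origin at the centre of its underside.
There are look-alikes about, which are no part of the job. Leave any pink or turquoise look-alike of the pot_chestnut alone.

How it is judged:
By the outcome, as a careful person would: the job done as asked, in the order asked, and still so for the second after the job is handed in, with the robot touching nothing.
It also fails if it takes over 128 s, if anything falls off the work surface, if the arm or the gripper's body presses on something with over 40 N, if the wrist force passes 120 N, or if a joint passes its speed limit or range.

ROBOT

A 6-joint arm with a two-finger parallel gripper is mounted at the origin on the work surface. World frame = base frame: x ahead of the robot, y to its left, z up, the work surface at z = 0. Lengths are in m, angles in rad, forces in N, time in s.
With the tool pointing down it reaches from about 0.35 to 0.85 m from the base axis. Payload 8.1 kg.
Tool frame: the origin (TCP) lies midway between the tips of the shut fingers; the grasp point (between the pads) lies 19 mm behind it; z points along the fingers, y is the line along which they close (so a half turn about z gives the same grasp; the last joint's range is limited). The gripper opens to 85 mm and grips with 20 to 120 N. Pads are 22 mm wide; open, the fingers measure 114 mm over their backs; the gripper's body (76 mm by 85 mm) begins 54 mm behind the grasp point. The pads swing forward as they close: fully open they stand 13 mm farther back than shut.
Start: joints at [1.06, 0.13, 1.488, -0, 1.523, -0.085], TCP at [0.248, 0.546, 0.208] pointing down, gripper open.
Joint ranges: [-2.96, 2.96], [-0.89, 2.26], [0.02, 2.5], [-1.34, 4.48], [0, 2.73], [-2.66, 2.66]. Speed limits (rad/s): [2.39, 2.39, 2.79, 3.14, 3.14, 3.14].

INTERFACE

Orientations are given as a rotation vector (axis times angle).
In Python, from plant import arm gives the robot as it stands.
- The arm moves only by the shell command python3 -m pendant 'ROWS' [OPENING] [FORCE]. ROWS is a JSON object of lists of equal length, an entry for each row: "slide": the shift along the tool's x, y, z in mm, a list of three; "rot": the turn, a rotation vector about the tool's x, y, z in rad, a list of three. In form: {"slide": [[tx, ty, tz], ...], "rot": [[ax, ay, az], ...]}. A call has 1 to 20 rows; each row is the pose to reach, as a shift and turn from the pose commanded when the call began, along the tool's axes at that moment; what a row does not reach only later rows make up. A row lasts 1/8 s, in which the tool goes at most 62.5 mm and 10.7 degrees, less where a joint would pass 70% of its speed; a pose out of reach is approached as far as the arm can. A call with a gripper value outside its range is refused whole. OPENING is the opening, from 0 (shut) to 1 (fully open), set as the call begins (- or left out, the last holds). The fingers move at their own pace and stop on an object; FORCE is the grip in N (left out, the last holds). Time passes only in rows, so rows that repeat a pose let the fingers close. It gives the time, the measured TCP pose, the force, the opening and the grip force at its end, in the units of the state.
- arm.get_state(): the state, without advancing time (a new reading comes with each control period).
- arm.read_camera(name): name is "scene" or "side" or "wrist"; returns a dict with "image" (420x560x3 uint8, red, green, blue), "fx", "fy", "cx", "cy" (pixels), "R" (3x3) and "t" (3): a world point X has camera coordinates R X + t; the wrist camera has in their place "mount" (4x4, takes a point from camera to tool coordinates, whose origin is the TCP and whose axes are the flange's). Camera axes: x right, y down, z forward; pixel columns grow to the right and rows downward; lengths in m; the calibration is good to about 2 mm. The wrist camera is an equidistant fisheye: a pixel r from the principal point sees the ray r / f radians off the axis. A picture is of the moment at which its call begins: read the wrist's pose just before it. There is no depth.
- arm.job_done(): hands the job in; it is judged then, once.
The state is a dict: "time": time; "joints": joint angles; "qvel": joint speeds; "joint_torque": joint torques, N m; "ee_pos": TCP position; "tool_rot": TCP orientation; "wrist_force": force on the tool from outside, world axes, zero at the start; "torque": the same for the moment, N m; "finger_gap": finger opening in m; "grasp_force": force on a finger pad.
Only numpy, scipy, OpenCV 4.12 (cv2) and the standard library are available. Lean on these libraries where they do the work, as an engineer would, in place of code of your own. Each camera call takes 0.05 s, during which the arm holds its last target. There are 200 camera calls.

## Working session

There is one attempt and no reset: what is moved stays moved. The work goes in short steps, Python scripts to look and compute and a shell command to move; the robot and the scene stay as the last step left them, time stands still between calls to the robot, and variables do not carry over. Pictures are saved under pics/ and viewed, at most 14 in all, crops included, and the job is handed in when it is done.

```bash
mkdir -p pics
python3 - <<'E'
from plant import arm
import cv2,numpy as np,pickle
s=arm.get_state();print(s['time'],s['ee_pos'],s['tool_rot'],s['finger_gap'])
d={}
for n in('scene','side','wrist'):
    c=arm.read_camera(n);d[n]=c;cv2.imwrite(f'pics/{n}0.png',c['image'][:,:,::-1])
    print(n,c['fx'],c['cx'],c['cy'],c.get('R'),c.get('t'),c.get('mount'))
pickle.dump(d,open('c0.pkl','wb'))
E
```

```text
0.0 [0.24751636 0.54589772 0.20744197] [-6.63704978e-01 -3.07011136e+00  2.82687853e-03] 0.08518313885419983
scene 458.1847070094657 285.13170434983476 206.66568804791157 [[ 0.83038789  0.55716644 -0.00463749]
 [ 0.40363921 -0.60727035 -0.68432311]
 [-0.38409808  0.56638175 -0.72916417]] [-0.43706961 -0.17429652  1.51593679] None
side 404.15427789923893 280.42344291065416 205.61010540105823 [[ 0.95518337 -0.29550961  0.01728566]
 [-0.17558305 -0.61261912 -0.77062858]
 [ 0.23831768  0.73305654 -0.63705007]] [-0.50207614  0.11825437  1.24421494] None
wrist 325.19226210127806 274.83467544272065 205.03113571238777 None None [[ 5.52235215e-04 -9.58697250e-01 -2.84427984e-01  7.26784312e-02]
 [ 9.99999371e-01  2.51629756e-04  1.09341601e-03  6.37443293e-04]
 [-9.76684382e-04 -2.84428409e-01  9.58696785e-01 -1.65893411e-01]
 [ 0.00000000e+00  0.00000000e+00  0.00000000e+00  1.00000000e+00]]
```

View pics/scene0.png

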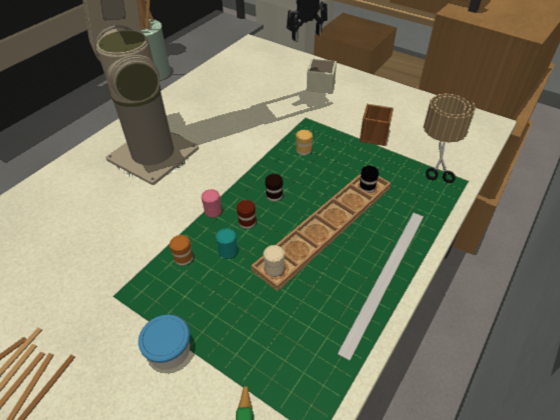

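View pics/side0.png

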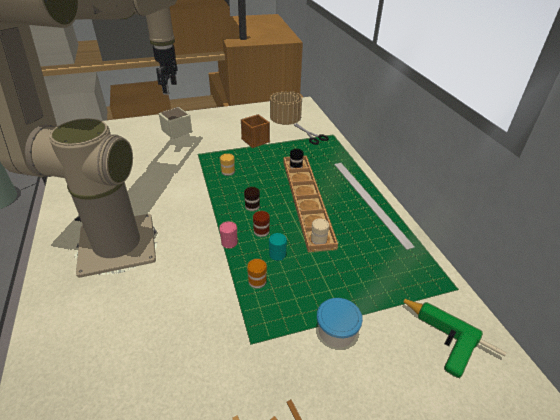

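Scene view: honey (304,141), walnut (274,187), chestnut (246,213), oak (181,249), with a pink look-alike at (211,203) and a turquoise one at (227,243). Ivory is at the rack's near end (274,260) and ebony at the far end (369,179). I'll confirm this in an enlarged crop.

Run:
```python
import cv2
a=cv2.imread('pics/scene0.png')[120:295,160:400];cv2.imwrite('pics/sc1.png',cv2.resize(a,(792,578),interpolation=cv2.INTER_CUBIC))
a=cv2.imread('pics/side0.png')[140:300,200:350];cv2.imwrite('pics/sd1.png',cv2.resize(a,(562,600),interpolation=cv2.INTER_CUBIC))
```

```text
(no output)
```

View pics/sc1.png

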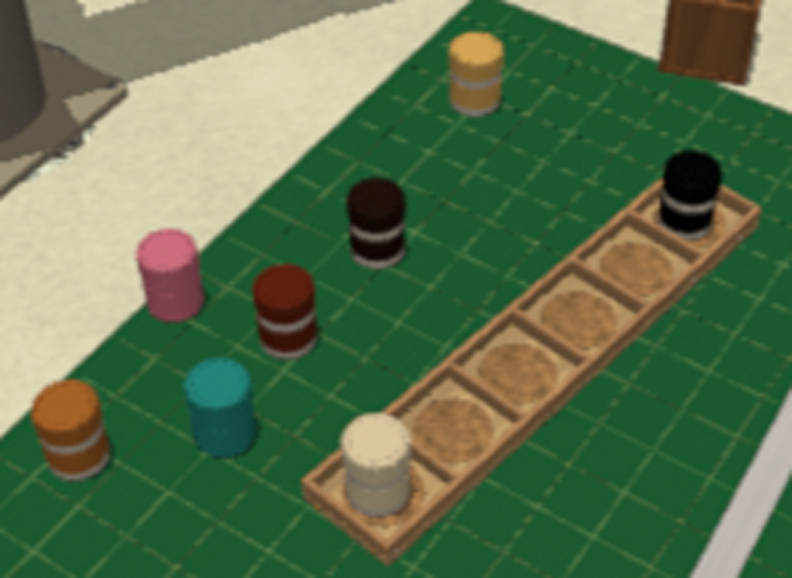

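View pics/sd1.png

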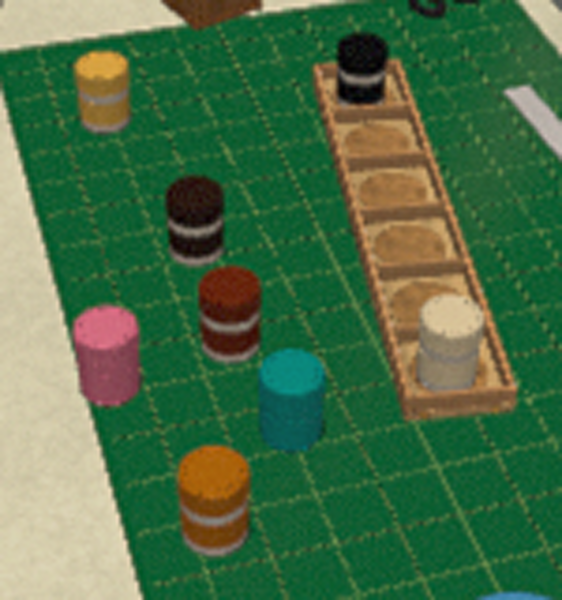

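The crops confirm it. The banded pots are honey (476,49), walnut (376,195), chestnut (285,285) and oak (67,402). Pink (169,248) and turquoise (219,380) have no white stripe and stay put. Next I'll triangulate the cap tops, which should be at z≈0.068 (0.077 in the rack).

Run:
```python
import cv2,numpy as np,pickle
d=pickle.load(open('c0.pkl','rb'))
def ray(n,u):
    c=d[n];k=np.linalg.inv(np.array([[c['fx'],0,c['cx']],[0,c['fy'],c['cy']],[0,0,1]]))
    R=np.array(c['R']);v=R.T@k@[u[0],u[1],1];return -R.T@c['t'],v/np.linalg.norm(v)
S=lambda u:((u[0]+.5)/3.3-.5+160,(u[1]+.5)/3.303-.5+120)
D=lambda u:((u[0]+.5)/3.747-.5+200,(u[1]+.5)/3.75-.5+140)
P=dict(honey=((476,49),(102,66),.068),walnut=((376,195),(194,192),.068),chest=((285,285),(230,286),.068),oak=((67,402),(214,467),.068),pink=((169,248),(106,328),.068),turq=((219,380),(291,372),.068),ivory=((376,438),(451,314),.077),ebony=((691,168),(361,48),.077),
 cornNear=((304,483),(405,405),.026),cornNearFar=((388,553-7),(514,392),.026),cornFar=((758,212),(400,63),.026))
for n,(a,b,z) in P.items():
    r=[ray('scene',S(a)),ray('side',D(b))]
    A=sum(np.eye(3)-np.outer(v,v) for o,v in r);bb=sum((np.eye(3)-np.outer(v,v))@o for o,v in r)
    pl=[(o+v*(z-o[2])/v[2])[:2].round(4) for o,v in r]
    print(n,np.linalg.solve(A,bb).round(4),z,*pl,'mean',np.mean(pl,0).round(4))
```

```text
honey [0.4044 0.2908 0.0654] 0.068 [0.4059 0.2885] [0.4038 0.2862] mean [0.4048 0.2874]
walnut [0.4423 0.0652 0.0661] 0.068 [0.4429 0.0647] [0.4419 0.0615] mean [0.4424 0.0631]
chest [ 0.4404 -0.0652  0.0644] 0.068 [ 0.442  -0.0666] [ 0.4395 -0.0706] mean [ 0.4408 -0.0686]
oak [ 0.3764 -0.26    0.0678] 0.068 [ 0.3764 -0.2599] [ 0.3764 -0.2605] mean [ 0.3764 -0.2602]
pink [ 0.3313 -0.0856  0.0636] 0.068 [ 0.3333 -0.0868] [ 0.331  -0.0926] mean [ 0.3322 -0.0897]
turq [ 0.4596 -0.1765  0.0644] 0.068 [ 0.4608 -0.1771] [ 0.4586 -0.1819] mean [ 0.4597 -0.1795]
ivory [ 0.5997 -0.1604  0.075 ] 0.077 [ 0.6004 -0.1612] [ 0.5988 -0.1628] mean [ 0.5996 -0.162 ]
ebony [0.6607 0.2428 0.0731] 0.077 [0.6615 0.2402] [0.6583 0.2349] mean [0.6599 0.2376]
cornNear [ 0.5517 -0.1926  0.0168] 0.026 [ 0.5556 -0.1965] [ 0.5482 -0.2022] mean [ 0.5519 -0.1994]
cornNearFar [ 0.6409 -0.2061  0.0201] 0.026 [ 0.6425 -0.2079] [ 0.638  -0.2131] mean [ 0.6402 -0.2105]
cornFar [0.7186 0.2769 0.0233] 0.026 [0.7192 0.2746] [0.7169 0.2723] mean [0.718  0.2734]
```

```bash
python3 -m pendant '{"slide":[[-477,-351,-50],[-477,-351,-50],[-477,-351,-50],[-477,-351,-50],[-477,-351,-50],[-477,-351,-50],[-477,-351,-50],[-477,-351,-50],[-477,-351,-50],[-477,-351,-50],[-477,-351,-50],[-477,-351,-50],[-477,-351,-50],[-477,-351,-50]],"rot":[[0,0,1.306],[0,0,1.306],[0,0,1.306],[0,0,1.306],[0,0,1.306],[0,0,1.306],[0,0,1.306],[0,0,1.306],[0,0,1.306],[0,0,1.306],[0,0,1.306],[0,0,1.306],[0,0,1.306],[0,0,1.306]]}' 1 40
cat > h.py <<'E'
from plant import arm
import cv2,numpy as np
from scipy.spatial.transform import Rotation as Ro
def wrist(name):
    s=arm.get_state();c=arm.read_camera('wrist')
    cv2.imwrite(f'pics/{name}.png',cv2.resize(c['image'][:,:,::-1],(800,600),interpolation=cv2.INTER_CUBIC))
    np.savez(name,R=Ro.from_rotvec(s['tool_rot']).as_matrix(),p=s['ee_pos'],M=c['mount'],k=[c['fx'],c['fy'],c['cx'],c['cy']])
    print(s['time'],np.round(s['ee_pos'],4),np.round(s['tool_rot'],3),np.round(s['joints'],2))
def wpt(name,u,z):   # u in the 800x600 picture
    d=np.load(name+'.npz');k=d['k'];px=(np.array(u)+.5)*.7-.5
    m=(px-k[2:])/k[:2];th=np.hypot(*m);v=np.r_[m/th*np.sin(th),np.cos(th)]
    M=d['M'];o=d['R']@M[:3,3]+d['p'];v=d['R']@M[:3,:3]@v
    return (o+v*(z-o[2])/v[2])[:2]
def go(x,y,z,yaw):   # slide (mm) and turn from the present pose; yaw = direction of the tool y axis, tool down
    s=arm.get_state();R=Ro.from_rotvec(s['tool_rot']);c,q=np.cos(yaw),np.sin(yaw)
    T=Ro.from_matrix(np.array([[-q,c,0],[c,q,0],[0,0,-1]]))
    print((R.inv().apply(np.array([x,y,z])-s['ee_pos'])*1000).round(1),(R.inv()*T).as_rotvec().round(3))
E
python3 -c "
from h import *
wrist('w1')"
```

```text
time: 1.9
ee_pos: [0.5369, 0.0307, 0.2585]
tool_rot: [2.391, 2.037, 0.0]
wrist_force: [0.2, 1.0, 0.5]
finger_gap: 0.0855
grasp_force: 0.0
1.9 [0.5369 0.0307 0.2585] [2.391 2.037 0.   ] [-0.04 -0.05  1.59  0.    1.61  0.12]
```

View pics/w1.png

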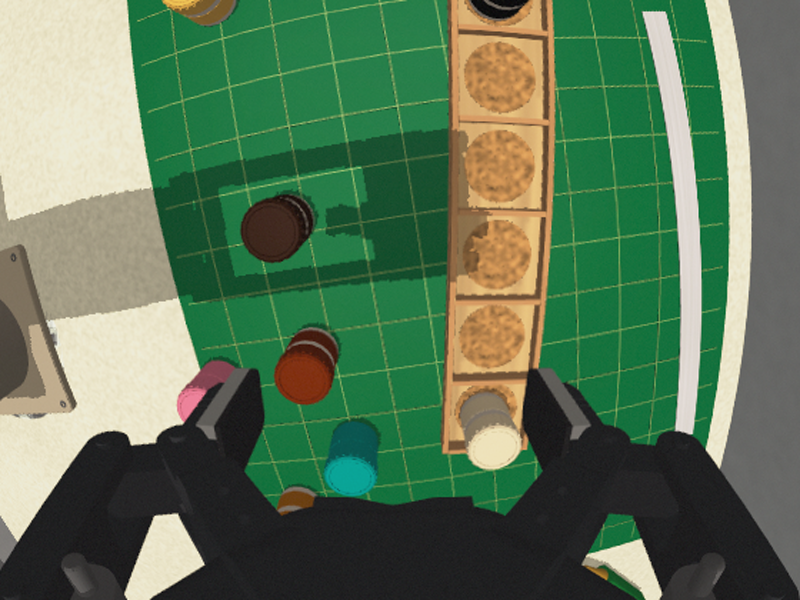

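Wrist view: the cork discs of the empty bays are at (500,77), (498,166), (497,254) and (492,334). Walnut cap is at (270,232), chestnut cap at (304,377), ivory cap at (494,447).

Run:
```python
from h import *
B=np.array([wpt('w1',u,.009) for u in [(500,77),(498,166),(497,254),(492,334)]]);print(B.round(4))
g=np.array([123,41,-41,-123])/1000
for A in (B,):
    c=A.mean(0);d=(A*g[:,None]).sum(0)/(g**2).sum();print('centre',c,'scale',np.hypot(*d),'yaw deg',np.degrees(np.arctan2(-d[0],d[1])))
L=np.array([wpt('w1',u,.026) for u in [(454,33),(452,121),(451,210),(450,295)]]);Rr=np.array([wpt('w1',u,.026) for u in [(550,38),(549,124),(546,213),(542,299)]])
print(L.round(4),Rr.round(4),((L+Rr)/2).round(4))
for n,u,z in [('walnut',(270,232),.068),('chest',(304,377),.068),('ivory',(494,447),.077),('turq',(351,475),.068)]:print(n,wpt('w1',u,z).round(4))
```

```text
[[ 0.6552  0.1649]
 [ 0.6411  0.0842]
 [ 0.6304  0.0036]
 [ 0.618  -0.0748]]
centre [0.63618529 0.04447174] scale 0.9862761945527992 yaw deg -8.70108985858487
[[ 0.6176  0.2059]
 [ 0.6033  0.1285]
 [ 0.5912  0.0524]
 [ 0.5804 -0.0233]] [[ 0.7029  0.1951]
 [ 0.6888  0.117 ]
 [ 0.6763  0.0384]
 [ 0.6659 -0.041 ]] [[ 0.6603  0.2005]
 [ 0.6461  0.1227]
 [ 0.6338  0.0454]
 [ 0.6232 -0.0322]]
walnut [0.4437 0.0641]
chest [ 0.4438 -0.0638]
ivory [ 0.6007 -0.1588]
turq [ 0.463  -0.1754]
```

```bash
python3 -c "
from h import *
go(.4432,.0645,.12,-.154)"
```

```text
[ 18.6 -98.  138.5] [ 0.    -0.    -0.006]
```

```bash
python3 -m pendant '{"slide":[[10,-50,60],[19,-98,110],[19,-98,138],[19,-98,138],[19,-98,138],[19,-98,138]],"rot":[[0,0,0],[0,0,0],[0,0,0],[0,0,0],[0,0,0],[0,0,0]]}'
python3 -c "
from h import *
wrist('w2')
go(.4432,.0645,.027,-.154)"
```

```text
time: 2.7
ee_pos: [0.4462, 0.0641, 0.1234]
tool_rot: [2.391, 2.033, 0.006]
wrist_force: [-0.5, 0.5, -0.1]
finger_gap: 0.0854
grasp_force: 0.0
2.7 [0.4462 0.0641 0.1234] [2.391 2.033 0.006] [ 0.03 -0.23  2.   -0.    1.37  0.19]
[-0.1 -3.1 96. ] [ 0.004 -0.001 -0.007]
```

View pics/w2.png

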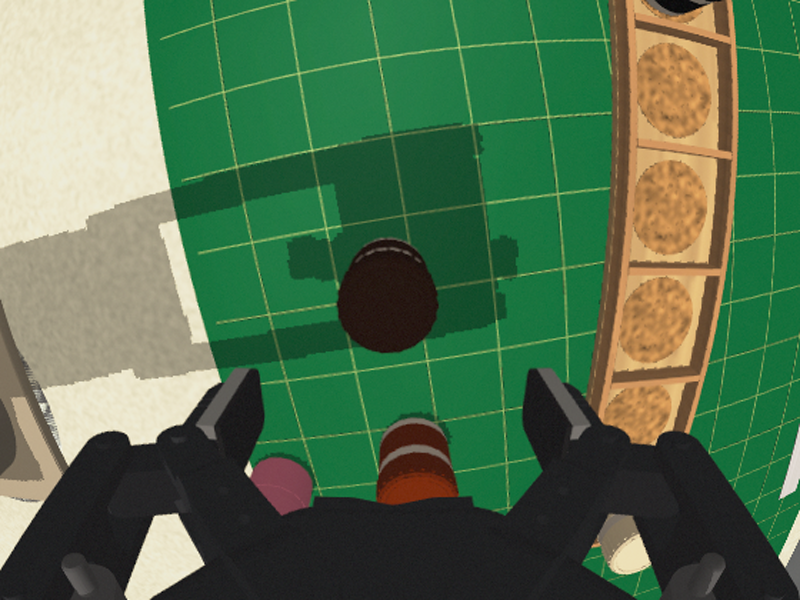

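Walnut cap is centred at about (388,302), between the open fingers.

```bash
python3 -c "
from h import *
p=wpt('w2',(388,301),.068);print(p)
for u in [(674,90),(669,208),(656,319)]:print(wpt('w2',u,.009))
go(*p,.027,-.154)"
```

```text
[0.44463869 0.06794683]
[0.6551789  0.16477117]
[0.64155809 0.08385486]
[0.62979356 0.00442438]
[ 3.6 -2.2 96. ] [ 0.004 -0.001 -0.007]
```

```bash
python3 -m pendant '{"slide":[[2,0,30],[2,0,60],[2,0,85],[2,0,93],[2,0,93],[2,0,93]],"rot":[[0,0,0],[0,0,0],[0,0,0],[0,0,0],[0,0,0],[0,0,0]]}'
python3 -m pendant '{"slide":[[0,0,0],[0,0,0],[0,0,0],[0,0,0],[0,0,0],[0,0,0]],"rot":[[0,0,0],[0,0,0],[0,0,0],[0,0,0],[0,0,0],[0,0,0]]}' 0 40
```

```text
time: 3.5
ee_pos: [0.4452, 0.0662, 0.029]
tool_rot: [2.392, 2.035, 0.003]
wrist_force: [0.4, -0.6, 0.9]
finger_gap: 0.0855
grasp_force: 0.0
time: 4.25
ee_pos: [0.4444, 0.0663, 0.0284]
tool_rot: [2.392, 2.035, 0.001]
wrist_force: [-1.9, 0.7, 5.9]
finger_gap: 0.0507
grasp_force: 40.8
```

```bash
python3 -m pendant '{"slide":[[0,0,-15],[0,0,-40],[0,0,-65],[0,0,-80],[0,0,-80],[0,0,-80]],"rot":[[0,0,0],[0,0,0],[0,0,0],[0,0,0],[0,0,0],[0,0,0]]}'
python3 -c "
from h import *
go(.6552,.1648,.10,-.154)"
```

```text
time: 5.0
ee_pos: [0.4432, 0.0661, 0.1066]
tool_rot: [-2.392, -2.035, 0.002]
wrist_force: [-0.4, -0.1, -0.8]
finger_gap: 0.0503
grasp_force: 42.1
[131.4 193.4   6.4] [-0.001  0.    -0.007]
```

```bash
python3 -m pendant '{"slide":[[10,15,0],[30,45,0],[57,85,0],[84,125,0],[108,160,0],[124,183,0],[131,193,4],[131,193,6],[131,193,6],[131,193,6],[131,193,6]],"rot":[[0,0,0],[0,0,0],[0,0,0],[0,0,0],[0,0,0],[0,0,0],[0,0,0],[0,0,0],[0,0,0],[0,0,0],[0,0,0]]}'
python3 -c "
from h import *
wrist('w3')
go(.6552,.1648,.040,-.154)"
```

```text
time: 6.38
ee_pos: [0.6552, 0.1643, 0.102]
tool_rot: [2.393, 2.035, 0.001]
wrist_force: [0.5, -0.9, -1.0]
finger_gap: 0.0504
grasp_force: 42.3
6.375 [0.6552 0.1643 0.102 ] [2.393e+00 2.035e+00 1.000e-03] [ 0.17  0.4   1.37 -0.    1.37  0.33]
[ 0.4 -0.2 62. ] [ 0.001 -0.    -0.007]
```

View pics/w3.png

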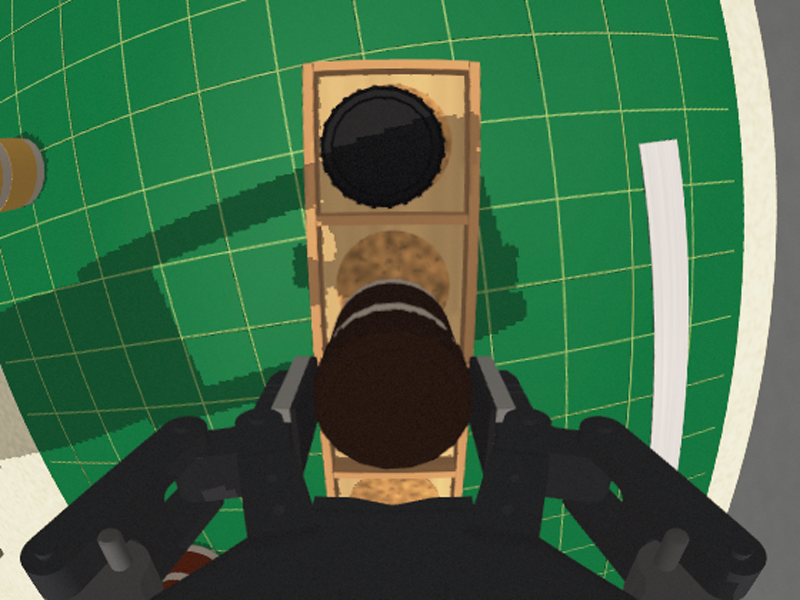

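The pot sits over its bay: walls at columns about 310 and 476, far partition at row 218, near partition at row 465. I'll lower it.

```bash
python3 -c "
from h import *
a=wpt('w3',(392,216),.026);b=wpt('w3',(395,468),.026);print(a,b,(a+b)/2)"
python3 -m pendant '{"slide":[[0,0,15],[0,0,35],[0,0,52],[0,0,60],[0,0,61],[0,0,62],[0,0,62],[0,0,62]],"rot":[[0,0,0],[0,0,0],[0,0,0],[0,0,0],[0,0,0],[0,0,0],[0,0,0],[0,0,0]]}'
```

```text
[0.66178254 0.20737068] [0.63802135 0.04939448] [0.64990194 0.12838258]
time: 7.42
ee_pos: [0.6558, 0.1646, 0.0402]
tool_rot: [2.392, 2.035, 0.001]
wrist_force: [-0.2, -0.3, -1.2]
finger_gap: 0.0504
grasp_force: 42.3
```

```bash
python3 -m pendant '{"slide":[[0,0,1],[0,0,2],[0,0,3],[0,0,3]],"rot":[[0,0,0],[0,0,0],[0,0,0],[0,0,0]]}'
```

```text
time: 7.92
ee_pos: [0.6555, 0.1647, 0.0376]
tool_rot: [2.393, 2.036, 0.001]
wrist_force: [-4.0, -0.1, 5.9]
finger_gap: 0.0506
grasp_force: 42.9
```

Contact felt at 5.9 N. Releasing and lifting.

```bash
python3 -m pendant '{"slide":[[0,0,0],[0,0,0],[0,0,0],[0,0,0],[0,0,-15],[0,0,-50],[0,0,-90],[0,0,-90],[0,0,-90]],"rot":[[0,0,0],[0,0,0],[0,0,0],[0,0,0],[0,0,0],[0,0,0],[0,0,0],[0,0,0],[0,0,0]]}' 1
python3 -c "
from h import *
go(.442,-.065,.12,-.154)"
```

```text
time: 9.05
ee_pos: [0.6556, 0.1646, 0.1273]
tool_rot: [2.392, 2.035, 0.001]
wrist_force: [-0.1, -0.6, -1.1]
finger_gap: 0.0853
grasp_force: 0.0
[-260.9 -174.1    7. ] [ 0.001 -0.    -0.007]
```

```bash
python3 -m pendant '{"slide":[[-45,-30,0],[-90,-60,0],[-135,-90,0],[-180,-120,0],[-225,-150,0],[-255,-170,0],[-261,-174,7],[-261,-174,7],[-261,-174,7],[-261,-174,7]],"rot":[[0,0,0],[0,0,0],[0,0,0],[0,0,0],[0,0,0],[0,0,0],[0,0,0],[0,0,0],[0,0,0],[0,0,0]]}'
python3 -c "
from h import *
wrist('w4')"
```

```text
time: 10.3
ee_pos: [0.4423, -0.0645, 0.1195]
tool_rot: [-2.391, -2.037, -0.0]
wrist_force: [-1.2, -0.2, -0.5]
finger_gap: 0.0853
grasp_force: 0.0
10.3 [ 0.4423 -0.0645  0.1195] [-2.391 -2.037 -0.   ] [-0.26 -0.24  2.01  0.    1.37 -0.1 ]
```

View pics/w4.png

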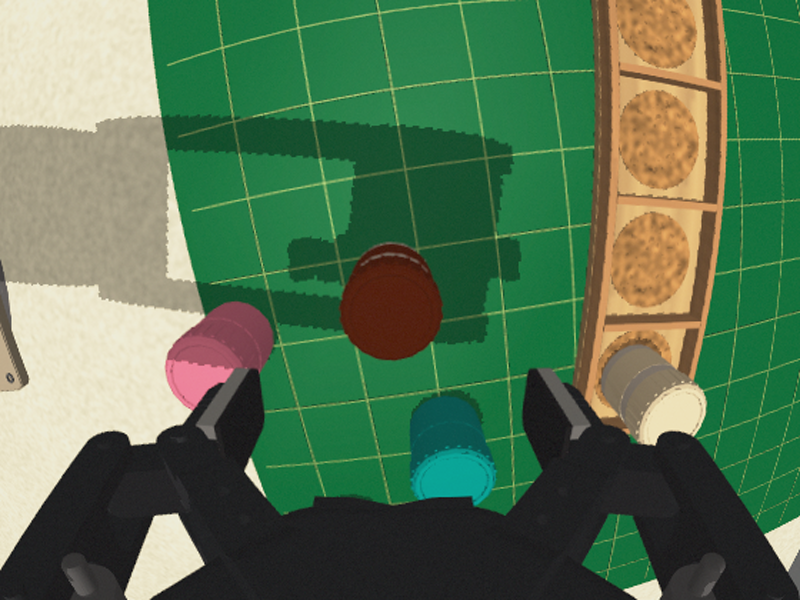

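Chestnut cap is at (391,309). The pink pot (left, 220,355) and the turquoise one (450,460) are clear of the fingers.

```bash
python3 -c "
from h import *
p=wpt('w4',(391,309),.068);print(p)
go(*p,.0284,-.154)"
```

```text
[ 0.4414713  -0.06373039]
[ 0.7 -0.9 91.1] [-0.    -0.    -0.006]
```

```bash
python3 -m pendant '{"slide":[[0,-1,30],[0,-1,60],[0,-1,83],[0,-1,91],[0,-1,91],[0,-1,91]],"rot":[[0,0,0],[0,0,0],[0,0,0],[0,0,0],[0,0,0],[0,0,0]]}'
python3 -m pendant '{"slide":[[0,0,0],[0,0,0],[0,0,0],[0,0,0],[0,0,0],[0,0,0]],"rot":[[0,0,0],[0,0,0],[0,0,0],[0,0,0],[0,0,0],[0,0,0]]}' 0 40
python3 -c "
from h import *
go(.6414,.084,.10,-.154)"
```

```text
time: 11.1
ee_pos: [0.4418, -0.0652, 0.0297]
tool_rot: [2.392, 2.035, 0.002]
wrist_force: [0.6, -0.3, 0.7]
finger_gap: 0.0851
grasp_force: 0.0
time: 11.85
ee_pos: [0.4413, -0.0651, 0.0294]
tool_rot: [2.392, 2.035, 0.001]
wrist_force: [-2.0, 0.1, 6.4]
finger_gap: 0.0503
grasp_force: 40.8
[179.3 173.6 -70.4] [ 0.001  0.    -0.007]
```

```bash
python3 -m pendant '{"slide":[[0,0,-15],[0,0,-40],[0,0,-70],[15,15,-80],[45,44,-80],[80,77,-80],[115,111,-80],[145,140,-80],[168,163,-80],[178,173,-75],[179,174,-70],[179,174,-70],[179,174,-70],[179,174,-70]],"rot":[[0,0,0],[0,0,0],[0,0,0],[0,0,0],[0,0,0],[0,0,0],[0,0,0],[0,0,0],[0,0,0],[0,0,0],[0,0,0],[0,0,0],[0,0,0],[0,0,0]]}'
python3 -c "
from h import *
wrist('w5')
go(.6414,.084,.040,-.154)"
```

```text
time: 13.6
ee_pos: [0.6411, 0.0832, 0.0989]
tool_rot: [2.393, 2.035, 0.0]
wrist_force: [-0.8, 0.2, -1.2]
finger_gap: 0.0505
grasp_force: 42.0
13.6 [0.6411 0.0832 0.0989] [2.393 2.035 0.   ] [ 0.05  0.32  1.47 -0.    1.35  0.21]
[ 0.7  0.1 58.9] [ 0.    -0.    -0.008]
```

View pics/w5.png

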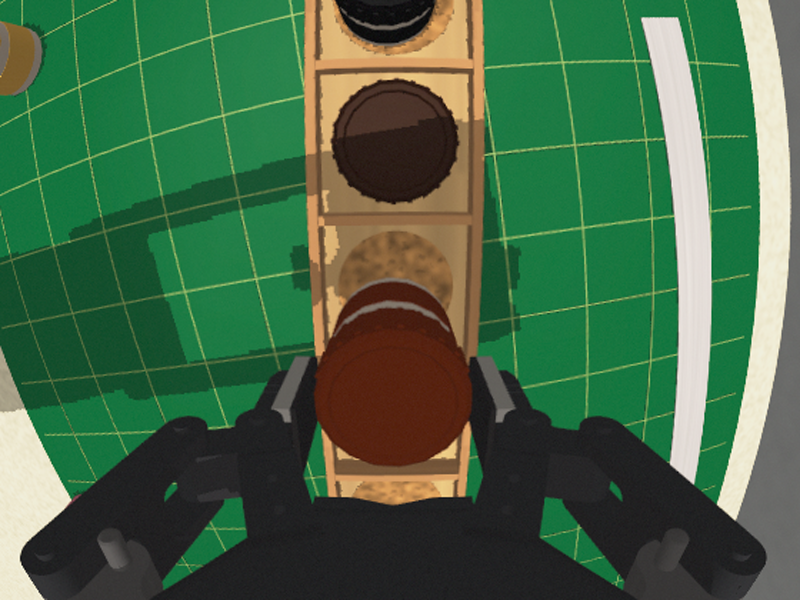

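Walnut stands upright in the middle of its bay (395,140), and chestnut is aligned the same way over the next one. Lowering.

```bash
python3 -m pendant '{"slide":[[0,0,15],[0,0,35],[0,0,50],[0,0,57],[0,0,58],[0,0,58],[0,0,59],[0,0,60],[0,0,61],[0,0,61]],"rot":[[0,0,0],[0,0,0],[0,0,0],[0,0,0],[0,0,0],[0,0,0],[0,0,0],[0,0,0],[0,0,0],[0,0,0]]}'
```

```text
time: 14.9
ee_pos: [0.6416, 0.0838, 0.0385]
tool_rot: [2.393, 2.035, 0.001]
wrist_force: [-3.2, 0.1, 4.6]
finger_gap: 0.0501
grasp_force: 42.5
```

```bash
python3 -m pendant '{"slide":[[0,0,0],[0,0,0],[0,0,0],[0,0,0],[0,0,-15],[0,0,-50],[0,0,-90],[0,0,-90],[0,0,-90]],"rot":[[0,0,0],[0,0,0],[0,0,0],[0,0,0],[0,0,0],[0,0,0],[0,0,0],[0,0,0],[0,0,0]]}' 1
python3 -c "
from h import *
go(.3764,-.260,.12,-.154)"
```

```text
time: 16.02
ee_pos: [0.6415, 0.0838, 0.1282]
tool_rot: [2.392, 2.035, 0.001]
wrist_force: [-0.1, -0.0, 0.1]
finger_gap: 0.0854
grasp_force: 0.0
[-381.9 -206.6    7.9] [ 0.001 -0.    -0.007]
```

```bash
python3 -m pendant '{"slide":[[-50,-27,0],[-100,-54,0],[-150,-81,0],[-200,-108,0],[-250,-135,0],[-300,-162,0],[-345,-187,0],[-372,-201,4],[-382,-207,8],[-382,-207,8],[-382,-207,8],[-382,-207,8]],"rot":[[0,0,0],[0,0,0],[0,0,0],[0,0,0],[0,0,0],[0,0,0],[0,0,0],[0,0,0],[0,0,0],[0,0,0],[0,0,0],[0,0,0]]}'
python3 -c "
from h import *
wrist('w6')"
```

```text
time: 17.52
ee_pos: [0.3764, -0.2593, 0.1196]
tool_rot: [-2.391, -2.037, -0.0]
wrist_force: [0.4, -1.0, -0.0]
finger_gap: 0.0856
grasp_force: 0.0
17.525 [ 0.3764 -0.2593  0.1196] [-2.391 -2.037 -0.   ] [-0.72 -0.21  1.98  0.    1.37 -0.56]
```

View pics/w6.png

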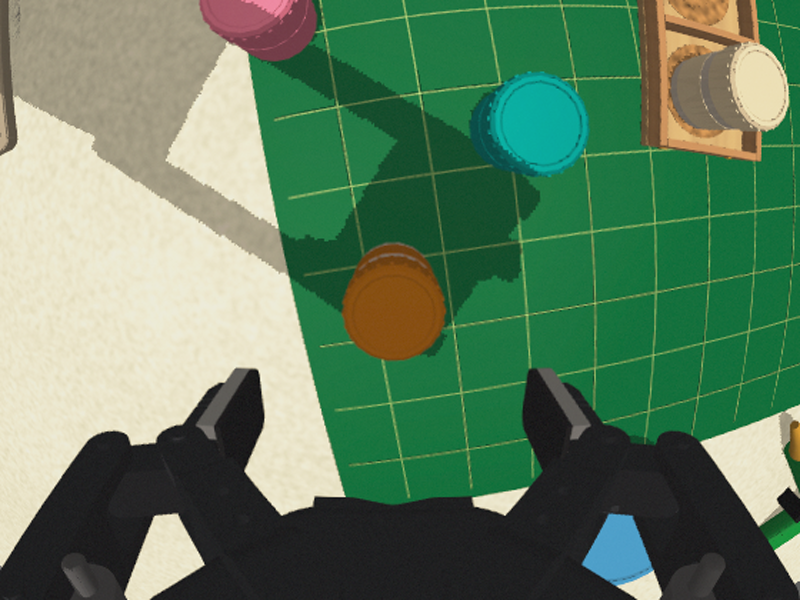

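Oak cap is at (394,309), aligned. Turquoise (540,125) is clear of the fingers but lies on the path to the bay, so I'll lift higher this time.

```bash
python3 -m pendant '{"slide":[[0,0,30],[0,0,60],[0,0,83],[0,0,90],[0,0,90],[0,0,90]],"rot":[[0,0,0],[0,0,0],[0,0,0],[0,0,0],[0,0,0],[0,0,0]]}'
python3 -m pendant '{"slide":[[0,0,0],[0,0,0],[0,0,0],[0,0,0],[0,0,0],[0,0,0]],"rot":[[0,0,0],[0,0,0],[0,0,0],[0,0,0],[0,0,0],[0,0,0]]}' 0 40
python3 -m pendant '{"slide":[[0,0,-15],[0,0,-40],[0,0,-70],[0,0,-100],[0,0,-115],[0,0,-115],[0,0,-115]],"rot":[[0,0,0],[0,0,0],[0,0,0],[0,0,0],[0,0,0],[0,0,0],[0,0,0]]}'
python3 -c "
from h import *
go(.630,.004,.10,-.154)"
```

```text
time: 18.32
ee_pos: [0.3766, -0.2607, 0.0307]
tool_rot: [2.391, 2.035, 0.0]
wrist_force: [-0.1, 0.2, 0.1]
finger_gap: 0.0857
grasp_force: 0.0
time: 19.08
ee_pos: [0.3762, -0.2606, 0.0305]
tool_rot: [2.392, 2.035, 0.0]
wrist_force: [0.1, 2.1, 5.4]
finger_gap: 0.0502
grasp_force: 40.8
time: 19.95
ee_pos: [0.3751, -0.2596, 0.1433]
tool_rot: [-2.392, -2.034, 0.0]
wrist_force: [1.1, -0.0, -1.1]
finger_gap: 0.0503
grasp_force: 42.3
[301.  209.4  43.2] [-0.002 -0.001 -0.007]
```

```bash
python3 -m pendant '{"slide":[[15,10,0],[45,31,0],[85,59,0],[125,87,0],[165,115,0],[205,143,0],[245,171,0],[275,192,10],[294,205,25],[301,209,40],[301,209,45],[301,209,45],[301,209,45],[301,209,45]],"rot":[[0,0,0],[0,0,0],[0,0,0],[0,0,0],[0,0,0],[0,0,0],[0,0,0],[0,0,0],[0,0,0],[0,0,0],[0,0,0],[0,0,0],[0,0,0],[0,0,0]]}'
python3 -c "
from h import *
go(.630,.004,.0415,-.154)"
```

```text
time: 21.7
ee_pos: [0.6306, 0.0029, 0.1006]
tool_rot: [2.393, 2.034, 0.002]
wrist_force: [0.2, 0.8, -1.0]
finger_gap: 0.0503
grasp_force: 42.2
[ 1.  -0.9 59.1] [ 0.002 -0.    -0.008]
```

```bash
python3 -m pendant '{"slide":[[1,-1,15],[1,-1,35],[1,-1,50],[1,-1,57],[1,-1,58],[1,-1,59],[1,-1,60],[1,-1,60],[1,-1,61],[1,-1,61]],"rot":[[0,0,0],[0,0,0],[0,0,0],[0,0,0],[0,0,0],[0,0,0],[0,0,0],[0,0,0],[0,0,0],[0,0,0]]}'
```

```text
time: 22.95
ee_pos: [0.6299, 0.0047, 0.0395]
tool_rot: [2.392, 2.035, 0.001]
wrist_force: [-1.8, -0.9, 4.7]
finger_gap: 0.0504
grasp_force: 42.8
```

```bash
python3 -m pendant '{"slide":[[0,0,0],[0,0,0],[0,0,0],[0,0,0],[0,0,-15],[0,0,-50],[0,0,-90],[0,0,-90],[0,0,-90]],"rot":[[0,0,0],[0,0,0],[0,0,0],[0,0,0],[0,0,0],[0,0,0],[0,0,0],[0,0,0],[0,0,0]]}' 1
python3 -c "
from h import *
go(.4048,.2885,.12,-.154)"
```

```text
time: 24.08
ee_pos: [0.6296, 0.0047, 0.1292]
tool_rot: [2.392, 2.035, 0.001]
wrist_force: [0.4, 1.1, -1.0]
finger_gap: 0.0852
grasp_force: 0.0
[ 244.1 -267.4    9. ] [ 0.001 -0.    -0.007]
```

```bash
python3 -m pendant '{"slide":[[35,-38,0],[70,-76,0],[105,-115,0],[140,-153,0],[175,-192,0],[210,-230,0],[235,-257,4],[244,-267,9],[244,-267,9],[244,-267,9],[244,-267,9]],"rot":[[0,0,0],[0,0,0],[0,0,0],[0,0,0],[0,0,0],[0,0,0],[0,0,0],[0,0,0],[0,0,0],[0,0,0],[0,0,0]]}'
python3 -c "
from h import *
wrist('w7')"
```

```text
time: 25.45
ee_pos: [0.4058, 0.2874, 0.1196]
tool_rot: [2.394, 2.034, 0.0]
wrist_force: [0.3, -0.2, 1.0]
finger_gap: 0.0854
grasp_force: 0.0
25.45 [0.4058 0.2874 0.1196] [2.394 2.034 0.   ] [ 0.51 -0.09  1.88 -0.    1.36  0.68]
```

View pics/w7.png

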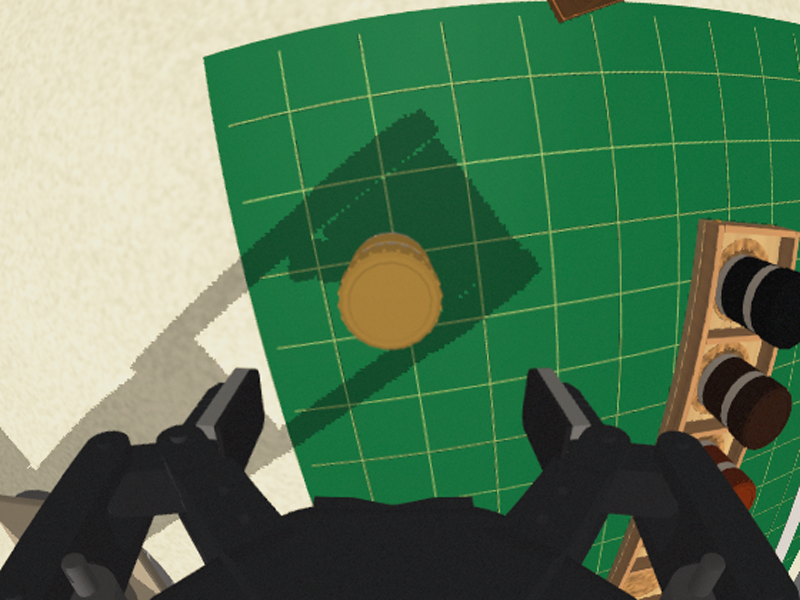

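Honey cap is at (390,299), about 10 px ahead of the grasp centre, so I'll shift +5 mm along tool x and grasp.

```bash
python3 -m pendant '{"slide":[[5,-2,30],[5,-2,60],[5,-2,83],[5,-2,90],[5,-2,90],[5,-2,90]],"rot":[[0,0,0],[0,0,0],[0,0,0],[0,0,0],[0,0,0],[0,0,0]]}'
python3 -m pendant '{"slide":[[0,0,0],[0,0,0],[0,0,0],[0,0,0],[0,0,0],[0,0,0]],"rot":[[0,0,0],[0,0,0],[0,0,0],[0,0,0],[0,0,0],[0,0,0]]}' 0 40
python3 -m pendant '{"slide":[[0,0,-15],[0,0,-40],[0,0,-70],[0,0,-100],[0,0,-115],[0,0,-115],[0,0,-115]],"rot":[[0,0,0],[0,0,0],[0,0,0],[0,0,0],[0,0,0],[0,0,0],[0,0,0]]}'
python3 -c "
from h import *
go(.6185,-.0755,.10,-.154)"
```

```text
time: 26.25
ee_pos: [0.4048, 0.294, 0.0308]
tool_rot: [2.393, 2.035, 0.003]
wrist_force: [0.4, 0.1, -0.3]
finger_gap: 0.0854
grasp_force: 0.0
time: 27.0
ee_pos: [0.4044, 0.294, 0.0305]
tool_rot: [2.393, 2.036, 0.002]
wrist_force: [-0.4, -1.0, 5.2]
finger_gap: 0.0502
grasp_force: 40.9
time: 27.88
ee_pos: [0.4031, 0.2931, 0.1432]
tool_rot: [-2.393, -2.035, 0.003]
wrist_force: [-0.2, 0.5, -0.8]
finger_gap: 0.0505
grasp_force: 42.1
[-329.3  271.8   43.2] [-0.001  0.001 -0.007]
```

```bash
python3 -m pendant '{"slide":[[-15,12,0],[-45,37,0],[-85,70,0],[-125,103,0],[-165,136,0],[-205,169,0],[-245,202,0],[-280,231,0],[-310,256,0],[-325,268,0],[-329,271,5],[-329,271,25],[-329,271,42],[-329,271,45],[-329,271,45],[-329,271,45]],"rot":[[0,0,0],[0,0,0],[0,0,0],[0,0,0],[0,0,0],[0,0,0],[0,0,0],[0,0,0],[0,0,0],[0,0,0],[0,0,0],[0,0,0],[0,0,0],[0,0,0],[0,0,0],[0,0,0]]}'
python3 -c "
from h import *
wrist('w8')
go(.6185,-.0755,.0415,-.154)"
```

```text
time: 29.88
ee_pos: [0.6191, -0.0746, 0.1004]
tool_rot: [2.392, 2.035, 0.001]
wrist_force: [-0.1, -0.1, -0.4]
finger_gap: 0.0504
grasp_force: 42.1
29.875 [ 0.6191 -0.0746  0.1004] [2.392e+00 2.035e+00 1.000e-03] [-0.2   0.26  1.54 -0.    1.34 -0.04]
[-1.  -0.6 59. ] [ 0.002  0.    -0.007]
```

View pics/w8.png

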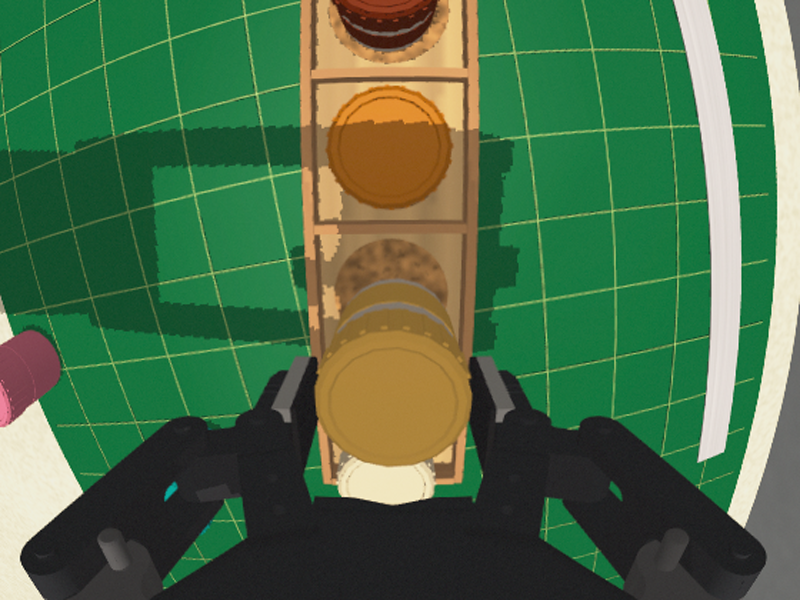

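Oak is centred in its bay (390,147), and honey is over its own with the far partition at row 228, slightly close. I'll lower it with −3 mm along tool x.

```bash
python3 -m pendant '{"slide":[[-3,0,15],[-3,0,35],[-3,0,50],[-3,0,57],[-3,0,58],[-3,0,59],[-3,0,60],[-3,0,60],[-3,0,61],[-3,0,61]],"rot":[[0,0,0],[0,0,0],[0,0,0],[0,0,0],[0,0,0],[0,0,0],[0,0,0],[0,0,0],[0,0,0],[0,0,0]]}'
```

```text
time: 31.18
ee_pos: [0.6185, -0.0777, 0.0395]
tool_rot: [2.392, 2.035, 0.001]
wrist_force: [-2.4, 0.9, 5.0]
finger_gap: 0.0502
grasp_force: 42.6
```

```bash
python3 -m pendant '{"slide":[[0,0,0],[0,0,0],[0,0,0],[0,0,0],[0,0,-15],[0,0,-50],[0,0,-90],[0,-50,-130],[0,-100,-170],[0,-150,-180],[0,-150,-180],[0,-150,-180]],"rot":[[0,0,0],[0,0,0],[0,0,0],[0,0,0],[0,0,0],[0,0,0],[0,0,0],[0,0,0],[0,0,0],[0,0,0],[0,0,0],[0,0,0]]}' 1
python3 - <<'E'
from h import *
c=arm.read_camera('side')['image'][140:350,200:380,::-1]
s=arm.read_camera('scene')['image'][120:330,150:400,::-1]
cv2.imwrite('pics/fin.png',cv2.resize(np.hstack([s,c]),(800,390),interpolation=cv2.INTER_CUBIC))
E
```

```text
time: 32.67
ee_pos: [0.4706, -0.0537, 0.2197]
tool_rot: [2.391, 2.034, 0.002]
wrist_force: [-0.2, 0.4, 0.2]
finger_gap: 0.0853
grasp_force: 0.0
```

View pics/fin.png

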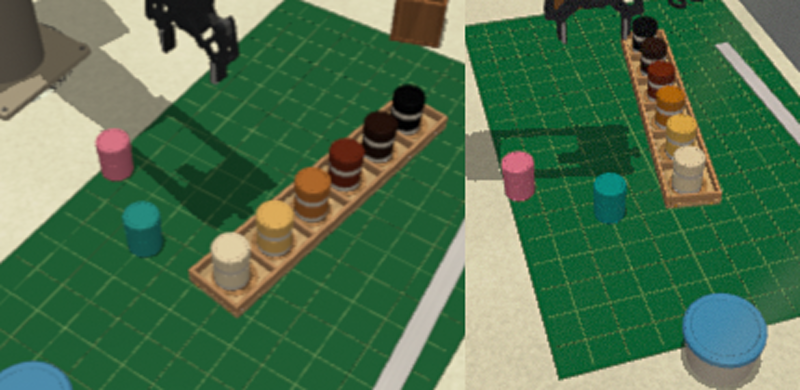

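All six pots stand upright in shade order, from ivory (232,260) to ebony (408,108). The look-alikes, box and tub have not moved, and the arm is clear.

```bash
python3 -c "
from plant import arm
print(arm.job_done())"
```

```text
the job is handed in; nothing more can be done
None
```

I handed the job in after about 33 s of robot time: the row runs ivory, honey, oak, chestnut, walnut, ebony, all upright in their bays, with the end pots, box, tub and look-alikes left where they were.

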